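# Set the steam stop valve two turns open and stay on the handle

## Robot

A 7-joint arm with a two-finger parallel gripper is mounted at the origin on the work surface. World frame = base frame: x ahead of the robot, y to its left, z up, the work surface at z = 0. Lengths are in m, angles in rad, forces in N, time in s.
With the tool pointing down it reaches from about 0.4 to 0.85 m from the base axis. Payload 6.9 kg.
Tool frame: the origin (TCP) lies between the finger pads; the fingertips stand 19 mm ahead of it and the grasp point (between the pads) is the TCP (tip_reach is the distance from the TCP to the fingertips, in m); z points along the fingers, y is the line along which they close (so a half turn about z gives the same grasp; the last joint's range is limited). The gripper opens to 85 mm and grips with 20 to 120 N. Pads are 22 mm wide; open, the fingers measure 114 mm over their backs; the gripper's body (76 mm by 85 mm) begins 54 mm behind the grasp point. The pads swing forward as they close: fully open they stand 13 mm farther back than shut.
Start: joints at [1.373, 0.507, -0.238, 1.5, 0.126, 1.149, -0.155], TCP at [0.187, -0.596, 0.25] pointing down, gripper open.
Joint ranges: [-3.08, 3.08], [-0.24, 2.05], [-1.43, 1.35], [0, 2.5], [-1.52, 4.66], [0.17, 1.96], [-2.89, 2.89]. Speed limits (rad/s): [2.39, 2.39, 3.14, 3.14, 3.14, 3.14, 3.14].

## Interface

Orientations are given as a 3x3 rotation matrix whose columns are the frame's x, y, z axes.
In Python, from plant import get_obs, get_image, calibration, finish_job, tip_reach gives the robot as it stands.
- The arm moves only by the tool apply_moves, never from a script. Its argument "steps" is a list of rows, each an object with "fingers": the gripper command: -1 is shut, 1 is fully open, values between are in proportion; "dp": the shift along the world's x, y, z in m, a list of three; "twist": the turn about the world's z in degrees. In form: [{"fingers": fingers, "dp": [x, y, z], "twist": twist}, ...]. A call has 1 to 12 rows; each row is the pose to reach, as a shift and turn from the pose commanded when the call began; what a row does not reach only later rows make up. A row lasts 1/12 s, in which the tool goes at most 41.7 mm and 7.16 degrees, less where a joint would pass 70% of its speed; a pose out of reach is approached as far as the arm can. A call with a gripper value outside its range is refused whole. The fingers move at their own pace and stop on an object; the grip force is fixed at half the most. Time passes only in rows, so rows that repeat a pose let the fingers close. It gives the time, the measured TCP pose, the force, the opening and the grip force at its end, in the units of the state.
- get_obs(): the state, without advancing time (a new reading comes with each control period).
- get_image(name): name is "scene" or "top" or "wrist"; returns the picture (400x640x3 uint8, blue, green, red); there is no depth.
- calibration(name): a dict with "fovy" (degrees; the focal length in pixels is half the picture's height over the tangent of half this angle, whatever the lens; pixels are square), "cx", "cy" (the principal point, pixels), "origin" and "rotation" of the camera in the world; the wrist camera has in their place "tool_from_camera" (4x4, takes a point from camera to tool coordinates, whose origin is the TCP and whose axes are the flange's). Camera axes: x right, y down, z forward; pixel columns grow to the right and rows downward; lengths in m; the calibration is good to about 2 mm. A picture is of the moment at which its call begins: read the wrist's pose just before it. calibration takes no time and is no camera call.
- finish_job(): hands the job in; it is judged then, once.
The state is a dict: "time_s": time; "q": joint angles; "joint_velocities": joint speeds; "joint_torque": joint torques, N m; "ee_pos": TCP position; "eef_rot": TCP orientation; "wrist_force": force on the tool from outside, world axes, zero at the start; "moment": the same for the moment, N m; "gripper_width": opening from 0.0 (shut) to 1.0 (fully open); "grasp_force": force on a finger pad.
Only numpy, scipy, OpenCV 4.12 (cv2) and the standard library are available. Lean on these libraries where they do the work, as an engineer would, in place of code of your own. Each camera call takes 0.05 s, during which the arm holds its last target. There are 200 camera calls.

## Task

Set the steam for the pressing table: take the boiler's valve wheel by its upright handle, turn it clockwise until it is shut against its stop, then back it off exactly two full turns. Finish still gripping the handle there, ready to shut it again; do not let go, and leave the other things on the bench where they are.

Things in the scene. Friction and masses are not known exactly. Their poses are not given: they have to be found in the camera images.
- valve (a joint): turn of the valve wheel in rad: 0 = shut against its stop; it grows as the wheel opens, which is counter-clockwise seen from above, 6.283 per turn, up to 22 (fully open). It starts between half a turn and one and a half turns open. It takes about 0.2 N m to turn (some 4 to 5 N at the handle) and stays where it is left. The stem is screwed: wheel and handle rise 2.5 mm per turn as it opens
- wheel_axis (a point): fixed point on the upright axis of the valve wheel, 180 mm above the bench. The aluminium wheel has a 48 mm rim radius (110 mm across), three spokes, and its rim top stands 180 mm above the bench when shut; nut at the hub up to 180 mm
- handle: the revolving handle of the wheel: an upright black plastic cylinder, 20 mm diameter, 55 mm tall, standing on the wheel's rim 48 mm from the axis. Origin at the centre of its foot (181.5 mm above the bench when shut), z up along it. It spins freely on its own pin, so it can be gripped firmly and carried round the circle without turning the gripper
- handle_mid (a point): centre of the handle, half way up (27.5 mm above its foot)
- boiler: the fixed tabletop steam boiler. Origin on the bench under the valve's axis, z up. The steel casing, 210 x 300 mm and 190 mm tall, stands to the -y side of its frame, from 100 to 400 mm from the axis; filler cap, safety valve and gauge on its top reach up to 266 mm, all 180 mm or more from the axis. A brass valve on a 27 mm pipe 85 mm above the bench joins the casing to an elbow 95 mm to the +y side that drops through the bench
- tin: open steel pin tin, 90 x 90 x 85 mm, on the bench, origin under its centre; to be left alone
- spool: wooden thread spool standing on end, 48 mm diameter, 70 mm tall, origin under its centre; to be left alone
- phone: phone in a green wallet case, 155 x 80 x 14 mm, lying flat, origin under its centre; to be left alone
- clapper: wooden tailor's clapper, 250 x 60 x 45 mm, lying flat, long axis x, origin under its centre; to be left alone

How it is judged:
On the way:
1. the valve is shut: the wheel has been turned clockwise to its stop (within 0.1 rad) (value of joint valve below 0.1 rad), for 0.1 s.
At the end, for the whole second after the job is handed in: the valve wheel stands still two full turns (12.57 rad) open from its stop, within 15 degrees (0.26 rad) either way, and the fingers still grip the handle: more than 3 N on it and the grasp point within 35 mm of the handle's middle; tin, spool, phone and clapper within 30 mm of where they were (value of joint valve between 12.306 and 12.826 rad and velocity of joint valve between -0.15 and 0.15 rad/s and contact force between the fingers and handle above 3 N and distance between the grasp point and handle_mid below 0.035 m and distance of each of tin, spool, phone, clapper from where it was at the start of the episode below 0.03 m); the arm keeps its last pose, push and grip.
It fails at once if the tin, spool, phone or clapper is knocked (moved more than 30 mm) (distance of any of tin, spool, phone, clapper from where it was at the start of the episode above 0.03 m).
It also fails if it takes over 64 s, if anything falls off the work surface, if the arm or the gripper's body presses on something with over 40 N, if the wrist force passes 120 N, or if a joint passes its speed limit or range.

## Working session

There is one attempt and no reset: what is moved stays moved. The work goes in short steps, Python scripts to look and compute and a tool call to move; the robot and the scene stay as the last step left them, time stands still between calls to the robot, and variables do not carry over. Pictures are saved under pics/ and viewed, at most 10 in all, crops included, and the job is handed in when it is done.

Besides the shell and the picture viewer there is one more tool, called after "Emit:" by a JSON object that holds its "api" and its "payload", one argument or row to a line. apply_moves: Moves the arm, as the interface text tells. Its arguments: {"type":"object","properties":{"steps":{"type":"array","items":{"type":"object","properties":{"fingers":{"type":"number"},"dp":{"type":"array","items":{"type":"number"}},"twist":{"type":"number"}}}}},"required":["steps"]}

```bash
mkdir -p pics; cat > h.py <<'E'
import numpy as np,cv2
from plant import *
def cam(n,obs=None):
    c=calibration(n); f=200/np.tan(np.radians(c["fovy"])/2)
    if n=="wrist":
        T=np.array(c["tool_from_camera"]);R=np.array(obs["eef_rot"])
        return f,c["cx"],c["cy"],np.array(obs["ee_pos"])+R@T[:3,3],R@T[:3,:3]
    return f,c["cx"],c["cy"],np.array(c["origin"]),np.array(c["rotation"])
def ray(n,u,v,z,obs=None):
    f,cx,cy,o,R=cam(n,obs); d=R@np.array([(u-cx)/f,(v-cy)/f,1]); return o+d*(z-o[2])/d[2]
def proj(n,p,obs=None):
    f,cx,cy,o,R=cam(n,obs); q=R.T@(np.array(p)-o); return f*q[0]/q[2]+cx,f*q[1]/q[2]+cy
E
python3 - <<'E'
from h import *
o=get_obs(); print(o)
for n in("scene","top"):
    print(calibration(n)); cv2.imwrite(f"pics/{n}0.png",get_image(n))
print(calibration("wrist"))
E
```

```text
{'time_s': 0.0, 'q': array([ 1.37250683,  0.5083246 , -0.23752086,  1.50114093,  0.12569126,
        1.14886252, -0.15477904]), 'joint_velocities': array([-0.00063892, -0.00026538, -0.00172217,  0.00065834,  0.00135653,
        0.00048724, -0.00121082]), 'joint_torque': array([ 6.50619750e-04, -6.20582271e+01, -2.18661234e+00, -2.49645782e+01,
        1.26425145e-02,  1.19272116e-02,  9.40223941e-06]), 'ee_pos': array([ 0.18675183, -0.59596349,  0.24943491]), 'eef_rot': array([[ 9.54200128e-01,  2.99168545e-01, -5.45820816e-04],
       [ 2.99169042e-01, -9.54198684e-01,  1.66018900e-03],
       [-2.41451773e-05, -1.74744525e-03, -9.99998473e-01]]), 'wrist_force': array([-0.78346329,  0.91616702, -0.12222355]), 'moment': array([ 0.00730861,  0.0371895 , -0.02400702]), 'grasp_force': 0.0, 'gripper_width': 0.998441193843367}
{'fovy': 44.35069647150888, 'cx': 315.10025494955596, 'cy': 192.83749333882292, 'origin': array([1.0827823 , 0.4316179 , 0.93506436]), 'rotation': array([[-0.36770278,  0.77035397, -0.52091211],
       [ 0.92993935,  0.30624456, -0.20353641],
       [ 0.00273142, -0.55925757, -0.82898945]])}
{'fovy': 46.16869907025583, 'cx': 316.2601949812399, 'cy': 199.6985205851417, 'origin': array([0.50388947, 0.23892929, 1.20093638]), 'rotation': array([[ 0.02151266, -0.99868427,  0.04655031],
       [-0.99973545, -0.02110959,  0.00913315],
       [-0.00813848, -0.04673447, -0.99887419]])}
{'fovy': 66.90216331619371, 'cx': 320.5825796533061, 'cy': 196.01831918604756, 'tool_from_camera': array([[-2.18442506e-04, -9.50498779e-01, -3.10728216e-01,
         7.98450278e-02],
       [ 9.99999888e-01, -7.72906121e-05, -4.66574458e-04,
         2.77683333e-04],
       [ 4.19462079e-04, -3.10728283e-01,  9.50498689e-01,
        -1.23945198e-01],
       [ 0.00000000e+00,  0.00000000e+00,  0.00000000e+00,
         1.00000000e+00]])}
```

View pics/top0.png

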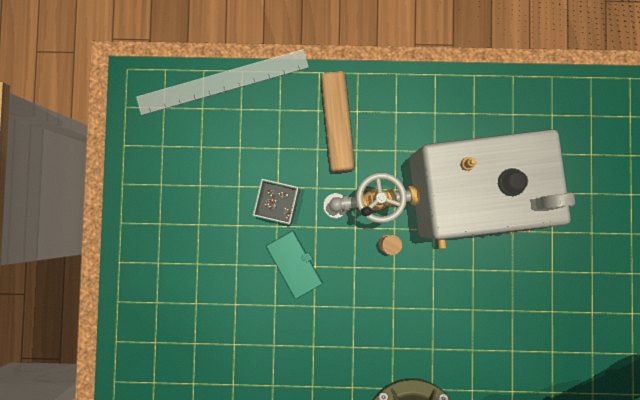

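View pics/scene0.png

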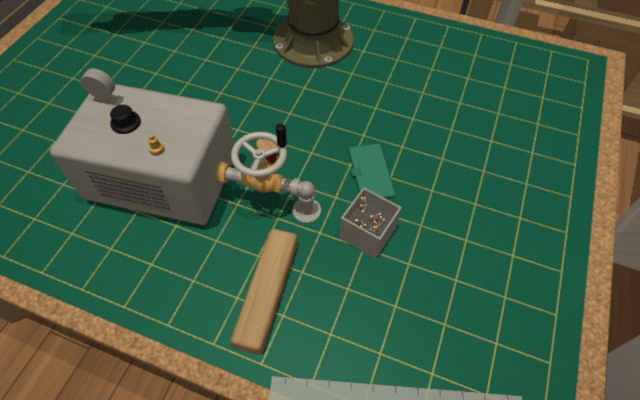

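Top view: the wheel hub is at about (381,198), and the black handle is at about (366,211), on the near-left of the rim. The casing is to the right, the spool at (390,245), the tin at (276,201), the phone at (294,265) and the clapper at (338,122). In the scene view the handle's top is at about (281,128) and its foot at about (282,146).

```bash
python3 - <<'E'
from h import *
a=ray("top",381,198,.18);print("axis top",a)
print("axis scene",ray("scene",258,154,.182))
print("handle top",ray("top",366,212,.21),"scene foot",ray("scene",282,147,.184),"scene top",ray("scene",281,127,.239))
for n,u,v,z in(("spool",390,245,.07),("tin",276,201,.085),("phone",294,265,.014),("boilertop",421,146,.19),("boilertop",437,240,.19),("boilertop",557,131,.19),("safety",468,163,.24)): print(n,ray("top",u,v,z))
im=get_image("top"); cv2.imwrite("pics/tz.png",cv2.resize(im[150:260,310:450],None,fx=5,fy=5,interpolation=cv2.INTER_CUBIC))
E
```

```text
axis top [0.55814442 0.10749298 0.18      ]
axis scene [0.56564594 0.10931407 0.182     ]
handle top [0.52631245 0.14251372 0.21      ] scene foot [0.53362474 0.14656038 0.184     ] scene top [0.53017039 0.14618149 0.239     ]
spool [0.45156475 0.0700679  0.07      ]
tin [0.55076535 0.34495447 0.085     ]
phone [0.39352248 0.30225778 0.014     ]
boilertop [0.6721211  0.02401461 0.19      ]
boilertop [ 0.47000336 -0.01246777  0.19      ]
boilertop [ 0.71069808 -0.26914636  0.19      ]
safety [ 0.63063155 -0.06200816  0.24      ]
```

View pics/tz.png

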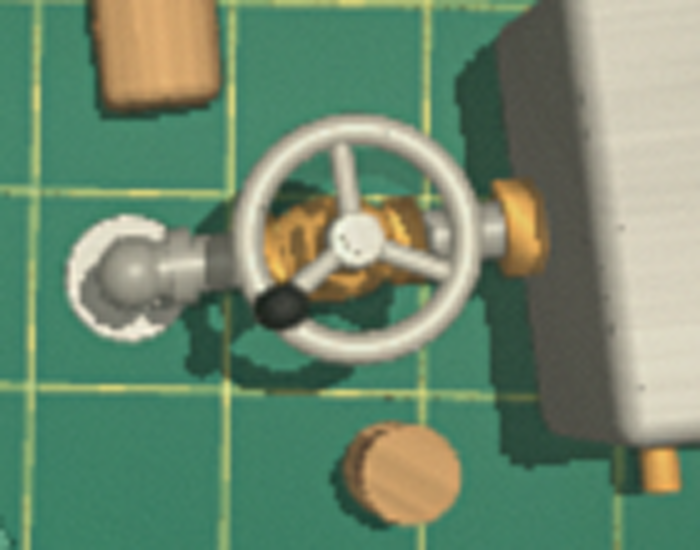

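Zoomed crop: the hub centre is at crop (357,238), and the handle's top is at crop (282,306). So the axis is at about (0.560,0.107) and the handle at about (0.528,0.143). I'll move above it, clear of the boiler's top.

Emit:
{"api": "apply_moves", "payload": {
  "steps": [
    {"fingers":1,"dp":[0.0,0.0,0.04],"twist":0},
    {"fingers":1,"dp":[0.03,0.02,0.07],"twist":0},
    {"fingers":1,"dp":[0.06,0.04,0.1],"twist":0},
    {"fingers":1,"dp":[0.1,0.07,0.1],"twist":0},
    {"fingers":1,"dp":[0.13,0.1,0.1],"twist":0},
    {"fingers":1,"dp":[0.15,0.13,0.1],"twist":0},
    {"fingers":1,"dp":[0.17,0.16,0.1],"twist":0},
    {"fingers":1,"dp":[0.19,0.19,0.1],"twist":0},
    {"fingers":1,"dp":[0.2,0.22,0.1],"twist":0},
    {"fingers":1,"dp":[0.21,0.25,0.1],"twist":0},
    {"fingers":1,"dp":[0.22,0.28,0.1],"twist":0},
    {"fingers":1,"dp":[0.23,0.31,0.1],"twist":0}
  ]
}}

```text
time_s: 1.15
ee_pos: [0.4171, -0.2847, 0.3501]
eef_rot: [[0.954, 0.299, -0.0], [0.299, -0.954, 0.0], [-0.0, -0.0, -1.0]]
wrist_force: [0.8, -0.5, -0.6]
gripper_width: 1.004
grasp_force: 0.0
```

```bash
python3 -c "
from h import *
o=get_obs();print(o['time_s'],o['q'],o['ee_pos'])"
```

```text
1.15 [ 0.82407606  0.25630664 -0.36460114  1.62673637  0.09467722  1.27639849
 -0.82393091] [ 0.41708529 -0.28467344  0.35011756]
```

Emit:
{"api": "apply_moves", "payload": {
  "steps": [
    {"fingers":1,"dp":[0.01,0.04,0],"twist":0},
    {"fingers":1,"dp":[0.02,0.08,0],"twist":0},
    {"fingers":1,"dp":[0.03,0.12,0],"twist":0},
    {"fingers":1,"dp":[0.04,0.16,0],"twist":0},
    {"fingers":1,"dp":[0.05,0.2,0],"twist":0},
    {"fingers":1,"dp":[0.06,0.24,0],"twist":0},
    {"fingers":1,"dp":[0.07,0.28,0],"twist":0},
    {"fingers":1,"dp":[0.08,0.32,0],"twist":0},
    {"fingers":1,"dp":[0.09,0.36,0],"twist":0},
    {"fingers":1,"dp":[0.1,0.4,0],"twist":0},
    {"fingers":1,"dp":[0.111,0.428,-0.01],"twist":0},
    {"fingers":1,"dp":[0.111,0.428,-0.01],"twist":0}
  ]
}}

```text
time_s: 2.15
ee_pos: [0.5276, 0.1488, 0.3386]
eef_rot: [[0.952, 0.307, -0.002], [0.307, -0.952, 0.004], [-0.001, -0.004, -1.0]]
wrist_force: [-1.1, -0.1, -0.5]
gripper_width: 0.999
grasp_force: 0.0
```

```bash
python3 - <<'E'
from h import *
o=get_obs();print(o['time_s'],o['q'],o['ee_pos'],o['eef_rot'])
cv2.imwrite("pics/w1.png",get_image("wrist"))
print(proj("wrist",[.528,.143,.238],o),proj("wrist",[.56,.107,.182],o))
E
```

```text
2.15 [ 0.07928626  0.35895693 -0.58247163  1.54452458  0.19736922  1.29845486
 -1.78542816] [0.52756562 0.14876593 0.33861652] [[ 9.51588950e-01  3.07367237e-01 -1.96232921e-03]
 [ 3.07372847e-01 -9.51580709e-01  4.01083152e-03]
 [-6.34516415e-04 -4.41982967e-03 -9.99990031e-01]]
(np.float64(328.06744693609977), np.float64(205.34573327492026)) (np.float64(373.8543291586725), np.float64(165.86625171147745))
```

View pics/w1.png

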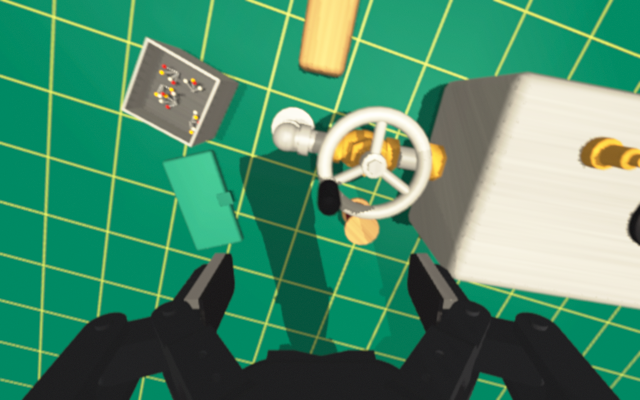

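Wrist view: the handle's top is at about (328,205), its foot at about (327,184) and the hub at (374,165). All are within about 2 px of my prediction, and the fingers are clear on both sides. I'll descend and close.

Emit:
{"api": "apply_moves", "payload": {
  "steps": [
    {"fingers":1,"dp":[0,0,0],"twist":0},
    {"fingers":1,"dp":[0,0,-0.03],"twist":0},
    {"fingers":1,"dp":[0,0,-0.06],"twist":0},
    {"fingers":1,"dp":[0,0,-0.09],"twist":0},
    {"fingers":1,"dp":[0,0,-0.11],"twist":0},
    {"fingers":1,"dp":[0,0,-0.126],"twist":0},
    {"fingers":1,"dp":[0,0,-0.126],"twist":0},
    {"fingers":0,"dp":[0,0,-0.126],"twist":0},
    {"fingers":0,"dp":[0,0,-0.126],"twist":0},
    {"fingers":0,"dp":[0,0,-0.126],"twist":0}
  ]
}}

```text
time_s: 3.03
ee_pos: [0.5287, 0.1414, 0.2158]
eef_rot: [[0.954, 0.298, 0.003], [0.298, -0.954, 0.0], [0.003, 0.0, -1.0]]
wrist_force: [-0.1, -0.4, -0.0]
gripper_width: 0.608
grasp_force: 0.0
```

```bash
python3 - <<'E'
from h import *
o=get_obs();print(o['time_s'],o['q'],o['ee_pos'],o['wrist_force'])
im=get_image("wrist"); cv2.imwrite("pics/w2.png",im)
E
```

```text
3.0333 [ 0.06215811  0.45097751 -0.5475721   1.75858973  0.27287428  1.00560252
 -1.85591762] [0.52874041 0.14137519 0.2158304 ] [-0.1172862  -0.36076591 -0.02850644]
```

View pics/w2.png

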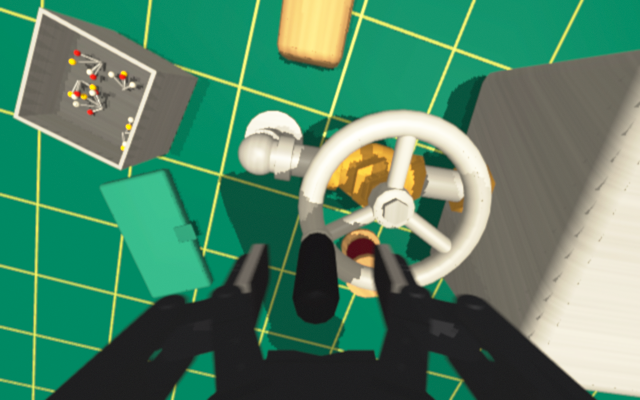

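The handle stands between the pads: its top is at about (318,303) and the hub nut is at (393,207). I'll compute both positions from this closer view.

```bash
python3 - <<'E'
from h import *
o=get_obs()
print(ray("wrist",393,207,.1825,o),ray("wrist",318,303,.239,o))
c=ray("wrist",393,207,.1825,o); print(proj("wrist",[.528,.143,.239],o))
E
```

```text
[0.56179941 0.10970645 0.1825    ] [0.53067367 0.14299262 0.239     ]
(np.float64(315.9959369354867), np.float64(308.3945712770656))
```

Emit:
{"api": "apply_moves", "payload": {
  "steps": [
    {"fingers":-1,"dp":[0,0,0],"twist":0},
    {"fingers":-1,"dp":[0,0,0],"twist":0},
    {"fingers":-1,"dp":[0,0,0],"twist":0},
    {"fingers":-1,"dp":[0,0,0],"twist":0},
    {"fingers":-1,"dp":[0,0,0],"twist":0},
    {"fingers":-1,"dp":[0,0,0],"twist":0}
  ]
}}

```text
time_s: 3.58
ee_pos: [0.528, 0.1429, 0.2151]
eef_rot: [[0.954, 0.3, 0.001], [0.3, -0.954, 0.002], [0.002, -0.001, -1.0]]
wrist_force: [-2.9, 4.2, 6.1]
gripper_width: 0.219
grasp_force: 58.7
```

Gripped at 59 N. I'll tabulate the offsets for clockwise arcs.

```bash
cat >> h.py <<'E'
def arc(a0,da,n,cmd,c,r=.048):
    for k in range(1,n+1):
        a=np.radians(a0+k*da); p=np.array([c[0]+r*np.cos(a),c[1]+r*np.sin(a)])-cmd[:2]
        print(f"{p[0]:.4f}, {p[1]:.4f}, {k*da/360*.0025:.4f}")
E
python3 -c "
from h import *
arc(134,-10,12,[.528,.1433],[.561,.109])"
```

```text
0.0062, 0.0055, -0.0001
0.0135, 0.0096, -0.0001
0.0214, 0.0123, -0.0002
0.0297, 0.0136, -0.0003
0.0380, 0.0134, -0.0003
0.0462, 0.0118, -0.0004
0.0540, 0.0088, -0.0005
0.0612, 0.0045, -0.0006
0.0675, -0.0010, -0.0006
0.0728, -0.0075, -0.0007
0.0769, -0.0148, -0.0008
0.0796, -0.0227, -0.0008
```

Emit:
{"api": "apply_moves", "payload": {
  "steps": [
    {"fingers":-1,"dp":[0.0062,0.0055,0]},
    {"fingers":-1,"dp":[0.0135,0.0096,0]},
    {"fingers":-1,"dp":[0.0214,0.0123,0]},
    {"fingers":-1,"dp":[0.0297,0.0136,0]},
    {"fingers":-1,"dp":[0.038,0.0134,0]},
    {"fingers":-1,"dp":[0.038,0.0134,0]}
  ]
}}

```text
$.steps[0]: bad value
```

```bash
python3 -c "
from h import *
o=get_obs();print(o['time_s'],o['q'],o['ee_pos'],o['wrist_force'],o['grasp_force'])"
```

```text
3.5833 [ 0.06063497  0.4519858  -0.54874794  1.75953765  0.27217968  1.00473414
 -1.85634474] [0.52798109 0.14292954 0.21510449] [-2.88507549  4.24754486  6.07018368] 58.6623340845108
```

Emit:
{"api": "apply_moves", "payload": {
  "steps": [
    {"fingers":-1,"dp":[0.0062,0.0055,0],"twist":0},
    {"fingers":-1,"dp":[0.0135,0.0096,0],"twist":0},
    {"fingers":-1,"dp":[0.0214,0.0123,0],"twist":0},
    {"fingers":-1,"dp":[0.0297,0.0136,0],"twist":0},
    {"fingers":-1,"dp":[0.038,0.0134,0],"twist":0},
    {"fingers":-1,"dp":[0.038,0.0134,0],"twist":0},
    {"fingers":-1,"dp":[0.038,0.0134,0],"twist":0}
  ]
}}

```text
time_s: 4.17
ee_pos: [0.5665, 0.1547, 0.2147]
eef_rot: [[0.954, 0.299, 0.001], [0.299, -0.954, -0.001], [0.001, 0.001, -1.0]]
wrist_force: [-0.0, 0.3, 5.0]
gripper_width: 0.217
grasp_force: 59.1
```

```bash
python3 -c "
from h import *
o=get_obs();print(o['time_s'],o['q'],o['ee_pos'],o['wrist_force'],o['grasp_force'])"
```

```text
4.1667 [ 0.03124218  0.51176839 -0.53558058  1.65498342  0.29237978  1.05500872
 -1.860833  ] [0.56651469 0.1547032  0.21466746] [-2.63890704e-03  2.59464843e-01  5.04696349e+00] 59.13890719413757
```

```bash
python3 -c "
from h import *
arc(84,-12,12,[.566,.1567],[.561,.1075])"
```

```text
0.0098, -0.0035, -0.0001
0.0190, -0.0076, -0.0002
0.0271, -0.0135, -0.0003
0.0338, -0.0210, -0.0003
0.0389, -0.0297, -0.0004
0.0420, -0.0392, -0.0005
0.0430, -0.0492, -0.0006
0.0420, -0.0592, -0.0007
0.0389, -0.0687, -0.0008
0.0338, -0.0774, -0.0008
0.0271, -0.0849, -0.0009
0.0190, -0.0908, -0.0010
```

Emit:
{"api": "apply_moves", "payload": {
  "steps": [
    {"fingers":-1,"dp":[0.0098,-0.0035,0],"twist":0},
    {"fingers":-1,"dp":[0.019,-0.0076,0],"twist":0},
    {"fingers":-1,"dp":[0.0271,-0.0135,0],"twist":0},
    {"fingers":-1,"dp":[0.0338,-0.021,-0.0005],"twist":0},
    {"fingers":-1,"dp":[0.0389,-0.0297,-0.0005],"twist":0},
    {"fingers":-1,"dp":[0.042,-0.0392,-0.0005],"twist":0},
    {"fingers":-1,"dp":[0.043,-0.0492,-0.001],"twist":0},
    {"fingers":-1,"dp":[0.043,-0.0492,-0.001],"twist":0}
  ]
}}

```text
time_s: 4.83
ee_pos: [0.6084, 0.1047, 0.2135]
eef_rot: [[0.955, 0.298, -0.002], [0.298, -0.955, -0.0], [-0.002, -0.0, -1.0]]
wrist_force: [-5.2, 1.4, 7.9]
gripper_width: 0.213
grasp_force: 59.4
```

```bash
python3 -c "
from h import *
o=get_obs();print(o['time_s'],o['q'],o['ee_pos'],o['wrist_force'],o['grasp_force'])"
```

```text
4.8333 [ 0.10781778  0.55818442 -0.52516147  1.57219078  0.30269203  1.09510896
 -1.75987113] [0.60841074 0.10470562 0.2135096 ] [-5.18504068  1.42002955  7.91855889] 59.35057461261749
```

Forces are small and the fit is good (commanded point (0.6087,0.1062), angle about 0°). I'll go on in 24° bites, watching for the stop.

```bash
python3 -c "
from h import *
cmd=np.array([.6087,.1062]);c=[.5605,.1065]
for a in range(0,-408,-24):
    print(a); arc(a,-12,2,cmd,c)
    t=np.radians(a-24); cmd=np.array(c)+.048*np.array([np.cos(t),np.sin(t)])"
```

```text
0
-0.0012, -0.0097, -0.0001
-0.0043, -0.0192, -0.0002
-24
-0.0050, -0.0087, -0.0001
-0.0117, -0.0161, -0.0002
-48
-0.0081, -0.0059, -0.0001
-0.0173, -0.0100, -0.0002
-72
-0.0098, -0.0021, -0.0001
-0.0199, -0.0021, -0.0002
-96
-0.0098, 0.0021, -0.0001
-0.0190, 0.0062, -0.0002
-120
-0.0081, 0.0059, -0.0001
-0.0148, 0.0134, -0.0002
-144
-0.0050, 0.0087, -0.0001
-0.0081, 0.0182, -0.0002
-168
-0.0010, 0.0100, -0.0001
0.0000, 0.0200, -0.0002
-192
0.0031, 0.0095, -0.0001
0.0081, 0.0182, -0.0002
-216
0.0067, 0.0075, -0.0001
0.0148, 0.0134, -0.0002
-240
0.0092, 0.0041, -0.0001
0.0190, 0.0062, -0.0002
-264
0.0100, 0.0000, -0.0001
0.0199, -0.0021, -0.0002
-288
0.0092, -0.0041, -0.0001
0.0173, -0.0100, -0.0002
-312
0.0067, -0.0075, -0.0001
0.0117, -0.0161, -0.0002
-336
0.0031, -0.0095, -0.0001
0.0041, -0.0195, -0.0002
-360
-0.0010, -0.0100, -0.0001
-0.0041, -0.0195, -0.0002
-384
-0.0050, -0.0087, -0.0001
-0.0117, -0.0161, -0.0002
```

Emit:
{"api": "apply_moves", "payload": {
  "steps": [
    {"fingers":-1,"dp":[-0.0012,-0.0097,0],"twist":0},
    {"fingers":-1,"dp":[-0.0043,-0.0192,-0.0002],"twist":0},
    {"fingers":-1,"dp":[-0.0043,-0.0192,-0.0002],"twist":0}
  ]
}}

```text
time_s: 5.08
ee_pos: [0.6038, 0.0865, 0.2135]
eef_rot: [[0.954, 0.299, -0.001], [0.299, -0.954, 0.001], [-0.001, -0.001, -1.0]]
wrist_force: [-4.0, 3.4, 6.9]
gripper_width: 0.223
grasp_force: 59.3
```

Emit:
{"api": "apply_moves", "payload": {
  "steps": [
    {"fingers":-1,"dp":[-0.005,-0.0087,0],"twist":0},
    {"fingers":-1,"dp":[-0.0117,-0.0161,-0.0002],"twist":0},
    {"fingers":-1,"dp":[-0.0117,-0.0161,-0.0002],"twist":0}
  ]
}}

```text
time_s: 5.33
ee_pos: [0.5924, 0.0711, 0.2135]
eef_rot: [[0.954, 0.299, 0.0], [0.299, -0.954, 0.002], [0.001, -0.002, -1.0]]
wrist_force: [-2.2, 3.9, 4.7]
gripper_width: 0.221
grasp_force: 59.1
```

Emit:
{"api": "apply_moves", "payload": {
  "steps": [
    {"fingers":-1,"dp":[-0.0081,-0.0059,0],"twist":0},
    {"fingers":-1,"dp":[-0.0173,-0.01,-0.0002],"twist":0},
    {"fingers":-1,"dp":[-0.0173,-0.01,-0.0002],"twist":0}
  ]
}}

```text
time_s: 5.58
ee_pos: [0.5755, 0.0613, 0.2134]
eef_rot: [[0.954, 0.3, 0.002], [0.3, -0.954, 0.002], [0.002, -0.001, -1.0]]
wrist_force: [-0.3, 5.3, 3.5]
gripper_width: 0.22
grasp_force: 58.8
```

Emit:
{"api": "apply_moves", "payload": {
  "steps": [
    {"fingers":-1,"dp":[-0.0098,-0.0021,0],"twist":0},
    {"fingers":-1,"dp":[-0.0199,-0.0021,-0.0002],"twist":0},
    {"fingers":-1,"dp":[-0.0199,-0.0021,-0.0002],"twist":0}
  ]
}}

```text
time_s: 5.83
ee_pos: [0.5561, 0.0588, 0.2133]
eef_rot: [[0.954, 0.299, 0.002], [0.299, -0.954, 0.0], [0.002, 0.0, -1.0]]
wrist_force: [1.4, 3.2, 3.2]
gripper_width: 0.221
grasp_force: 59.2
```

Emit:
{"api": "apply_moves", "payload": {
  "steps": [
    {"fingers":-1,"dp":[-0.0098,0.0021,0],"twist":0},
    {"fingers":-1,"dp":[-0.019,0.0062,-0.0002],"twist":0},
    {"fingers":-1,"dp":[-0.019,0.0062,-0.0002],"twist":0}
  ]
}}

```text
time_s: 6.08
ee_pos: [0.5372, 0.0643, 0.213]
eef_rot: [[0.954, 0.299, 0.002], [0.299, -0.954, -0.001], [0.002, 0.002, -1.0]]
wrist_force: [0.2, -0.0, 5.5]
gripper_width: 0.218
grasp_force: 59.4
```

Emit:
{"api": "apply_moves", "payload": {
  "steps": [
    {"fingers":-1,"dp":[-0.0081,0.0059,0],"twist":0},
    {"fingers":-1,"dp":[-0.0148,0.0134,-0.0002],"twist":0},
    {"fingers":-1,"dp":[-0.0148,0.0134,-0.0002],"twist":0}
  ]
}}

```text
time_s: 6.33
ee_pos: [0.5219, 0.0771, 0.2128]
eef_rot: [[0.954, 0.299, 0.001], [0.299, -0.954, -0.003], [-0.0, 0.003, -1.0]]
wrist_force: [-1.6, -2.2, 7.9]
gripper_width: 0.218
grasp_force: 59.6
```

Emit:
{"api": "apply_moves", "payload": {
  "steps": [
    {"fingers":-1,"dp":[-0.005,0.0087,0],"twist":0},
    {"fingers":-1,"dp":[-0.0081,0.0182,-0.0002],"twist":0},
    {"fingers":-1,"dp":[-0.0081,0.0182,-0.0002],"twist":0}
  ]
}}

```text
time_s: 6.58
ee_pos: [0.5131, 0.0955, 0.2126]
eef_rot: [[0.954, 0.299, -0.001], [0.299, -0.954, -0.003], [-0.002, 0.003, -1.0]]
wrist_force: [-5.7, -2.5, 11.9]
gripper_width: 0.215
grasp_force: 59.9
```

Emit:
{"api": "apply_moves", "payload": {
  "steps": [
    {"fingers":-1,"dp":[-0.001,0.01,0.0005],"twist":0},
    {"fingers":-1,"dp":[0,0.02,0.0005],"twist":0},
    {"fingers":-1,"dp":[0,0.02,0.0005],"twist":0}
  ]
}}

```text
time_s: 6.83
ee_pos: [0.5128, 0.1164, 0.2126]
eef_rot: [[0.954, 0.3, -0.003], [0.3, -0.954, -0.002], [-0.003, 0.002, -1.0]]
wrist_force: [-7.2, -1.1, 11.0]
gripper_width: 0.216
grasp_force: 59.6
```

Emit:
{"api": "apply_moves", "payload": {
  "steps": [
    {"fingers":-1,"dp":[0.0031,0.0095,0.0003],"twist":0},
    {"fingers":-1,"dp":[0.0085,0.0182,0.0003],"twist":0},
    {"fingers":-1,"dp":[0.0085,0.0182,0.0003],"twist":0}
  ]
}}

```text
time_s: 7.08
ee_pos: [0.5214, 0.1355, 0.2126]
eef_rot: [[0.954, 0.301, -0.003], [0.301, -0.954, -0.001], [-0.003, -0.0, -1.0]]
wrist_force: [-7.1, 2.7, 7.3]
gripper_width: 0.22
grasp_force: 59.5
```

Emit:
{"api": "apply_moves", "payload": {
  "steps": [
    {"fingers":-1,"dp":[0.0067,0.0075,0],"twist":0},
    {"fingers":-1,"dp":[0.0148,0.0134,0],"twist":0},
    {"fingers":-1,"dp":[0.0148,0.0134,0],"twist":0}
  ]
}}

```text
time_s: 7.33
ee_pos: [0.5352, 0.1483, 0.2122]
eef_rot: [[0.954, 0.3, -0.006], [0.3, -0.954, -0.002], [-0.007, 0.0, -1.0]]
wrist_force: [-9.5, 1.1, 12.1]
gripper_width: 0.22
grasp_force: 59.7
```

Emit:
{"api": "apply_moves", "payload": {
  "steps": [
    {"fingers":-1,"dp":[0.0092,0.0041,0],"twist":0},
    {"fingers":-1,"dp":[0.0092,0.0041,0],"twist":0}
  ]
}}

```text
time_s: 7.5
ee_pos: [0.54, 0.1506, 0.2115]
eef_rot: [[0.954, 0.301, -0.015], [0.301, -0.954, -0.007], [-0.017, 0.002, -1.0]]
wrist_force: [-23.5, -4.9, 20.8]
gripper_width: 0.219
grasp_force: 61.2
```

Emit:
{"api": "apply_moves", "payload": {
  "steps": [
    {"fingers":-1,"dp":[0.0048,0.0016,0],"twist":0},
    {"fingers":-1,"dp":[0.0048,0.0016,0],"twist":0},
    {"fingers":-1,"dp":[0.0048,0.0016,0],"twist":0}
  ]
}}

```text
time_s: 7.75
ee_pos: [0.5415, 0.1514, 0.2114]
eef_rot: [[0.953, 0.301, -0.02], [0.301, -0.954, -0.009], [-0.022, 0.002, -1.0]]
wrist_force: [-33.0, -6.2, 23.4]
gripper_width: 0.219
grasp_force: 61.7
```

```bash
python3 - <<'E'
from h import *
o=get_obs();print(o['time_s'],o['q'],o['ee_pos'],o['wrist_force'],o['moment'])
im=get_image("wrist"); cv2.imwrite("pics/w3.png",im)
E
```

```text
7.75 [ 0.03883619  0.49097047 -0.54805476  1.70534858  0.2862004   1.04915664
 -1.87096586] [0.54148269 0.15137648 0.21138761] [-33.04981093  -6.18911383  23.42711853] [-1.65897842  6.93313128  0.02349407]
```

View pics/w3.png

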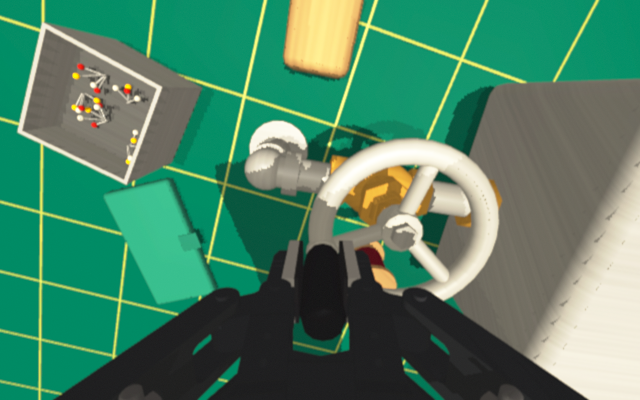

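The stop is reached: force has risen to 33 N with almost no further motion, after about 379° of clockwise turning. In the picture the hub is at (402,232) and the spokes run to about (427,172) and (446,278). I'll unload and measure the wheel's angle.

Emit:
{"api": "apply_moves", "payload": {
  "steps": [
    {"fingers":-1,"dp":[-0.006,-0.0025,0],"twist":0},
    {"fingers":-1,"dp":[-0.01,-0.004,0],"twist":0},
    {"fingers":-1,"dp":[-0.01,-0.004,0],"twist":0}
  ]
}}

```text
time_s: 8.05
ee_pos: [0.5377, 0.1491, 0.2123]
eef_rot: [[0.954, 0.3, -0.006], [0.3, -0.954, -0.002], [-0.007, 0.0, -1.0]]
wrist_force: [-11.5, 0.8, 7.8]
gripper_width: 0.22
grasp_force: 59.2
```

```bash
python3 - <<'E'
from h import *
o=get_obs();print(o['time_s'],o['ee_pos'],o['wrist_force'])
im=get_image("wrist"); cv2.imwrite("pics/w4.png",cv2.resize(im[110:320,280:520],None,fx=2.5,fy=2.5,interpolation=cv2.INTER_CUBIC))
c=[.5602,.1067]
# first-grasp view check of spokes at start (w2) is by eye; here predicted spoke ends for handle angle h
for h in (110,115,120,125):
    print(h,[tuple(np.round((np.array(proj("wrist",[c[0]+.043*np.cos(np.radians(h+k)),c[1]+.043*np.sin(np.radians(h+k)),.177],o))-[280,110])*2.5)) for k in(0,120,240)])
print((np.array(proj("wrist",[*c,.18],o))-[280,110])*2.5)
E
```

```text
8.05 [0.53774928 0.14913547 0.21231082] [-11.54725699   0.83456735   7.80932997]
110 [(np.float64(119.0), np.float64(301.0)), (np.float64(389.0), np.float64(429.0)), (np.float64(415.0), np.float64(129.0))]
115 [(np.float64(120.0), np.float64(316.0)), (np.float64(402.0), np.float64(422.0)), (np.float64(400.0), np.float64(122.0))]
120 [(np.float64(123.0), np.float64(330.0)), (np.float64(415.0), np.float64(413.0)), (np.float64(384.0), np.float64(116.0))]
125 [(np.float64(127.0), np.float64(344.0)), (np.float64(428.0), np.float64(404.0)), (np.float64(368.0), np.float64(112.0))]
[310.10591924 298.91629176]
```

View pics/w4.png

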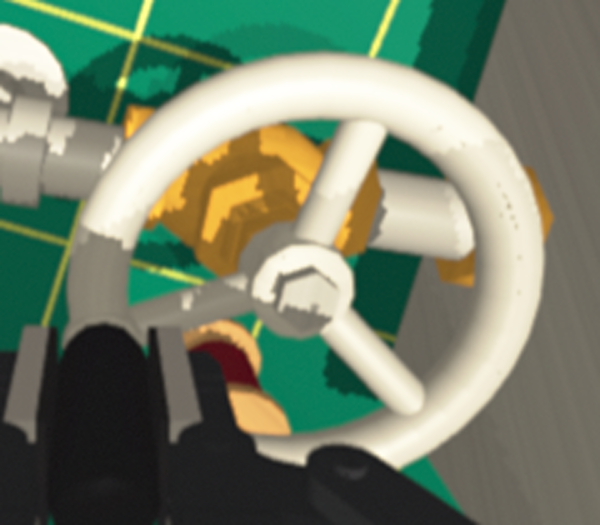

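The wheel is shut with its handle at about 120°: the two spoke tips fit 120–122°, and the TCP gives 118°. Next I back it off 720° counter-clockwise, 15° per row.

```bash
python3 -c "
from h import *
c=np.array([.5602,.1067]);p=lambda a:c+.048*np.array([np.cos(np.radians(a)),np.sin(np.radians(a))])
arc(119.5,15,12,[.5409,.1499],c);print();arc(299.5,15,12,p(299.5),c);print();arc(119.5,15,12,p(119.5),c)"
```

```text
-0.0143, -0.0090, 0.0001
-0.0221, -0.0188, 0.0002
-0.0270, -0.0304, 0.0003
-0.0287, -0.0428, 0.0004
-0.0272, -0.0552, 0.0005
-0.0225, -0.0668, 0.0006
-0.0149, -0.0768, 0.0007
-0.0051, -0.0846, 0.0008
0.0065, -0.0895, 0.0009
0.0189, -0.0912, 0.0010
0.0313, -0.0897, 0.0011
0.0429, -0.0850, 0.0013

0.0100, 0.0075, 0.0001
0.0177, 0.0174, 0.0002
0.0226, 0.0289, 0.0003
0.0244, 0.0414, 0.0004
0.0228, 0.0538, 0.0005
0.0181, 0.0654, 0.0006
0.0106, 0.0754, 0.0007
0.0007, 0.0831, 0.0008
-0.0108, 0.0880, 0.0009
-0.0232, 0.0898, 0.0010
-0.0357, 0.0882, 0.0011
-0.0473, 0.0836, 0.0013

-0.0100, -0.0075, 0.0001
-0.0177, -0.0174, 0.0002
-0.0226, -0.0289, 0.0003
-0.0244, -0.0414, 0.0004
-0.0228, -0.0538, 0.0005
-0.0181, -0.0654, 0.0006
-0.0106, -0.0754, 0.0007
-0.0007, -0.0831, 0.0008
0.0108, -0.0880, 0.0009
0.0232, -0.0898, 0.0010
0.0357, -0.0882, 0.0011
0.0473, -0.0836, 0.0013
```

Emit:
{"api": "apply_moves", "payload": {
  "steps": [
    {"fingers":-1,"dp":[-0.0143,-0.009,0.0005],"twist":0},
    {"fingers":-1,"dp":[-0.0221,-0.0188,0.0005],"twist":0},
    {"fingers":-1,"dp":[-0.027,-0.0304,0.0005],"twist":0},
    {"fingers":-1,"dp":[-0.0287,-0.0428,0.0005],"twist":0},
    {"fingers":-1,"dp":[-0.0272,-0.0552,0.0005],"twist":0},
    {"fingers":-1,"dp":[-0.0225,-0.0668,0.001],"twist":0},
    {"fingers":-1,"dp":[-0.0149,-0.0768,0.001],"twist":0},
    {"fingers":-1,"dp":[-0.0051,-0.0846,0.001],"twist":0},
    {"fingers":-1,"dp":[0.0065,-0.0895,0.001],"twist":0},
    {"fingers":-1,"dp":[0.0189,-0.0912,0.001],"twist":0},
    {"fingers":-1,"dp":[0.0313,-0.0897,0.0012],"twist":0},
    {"fingers":-1,"dp":[0.0429,-0.085,0.0012],"twist":0}
  ]
}}

```text
time_s: 9.1
ee_pos: [0.5829, 0.0642, 0.213]
eef_rot: [[0.954, 0.299, -0.005], [0.299, -0.954, -0.001], [-0.005, -0.001, -1.0]]
wrist_force: [-7.6, 3.0, 4.5]
gripper_width: 0.22
grasp_force: 60.4
```

Emit:
{"api": "apply_moves", "payload": {
  "steps": [
    {"fingers":-1,"dp":[0.01,0.0075,0.0001],"twist":0},
    {"fingers":-1,"dp":[0.0177,0.0174,0.0002],"twist":0},
    {"fingers":-1,"dp":[0.0226,0.0289,0.0003],"twist":0},
    {"fingers":-1,"dp":[0.0244,0.0414,0.0004],"twist":0},
    {"fingers":-1,"dp":[0.0228,0.0538,0.0005],"twist":0},
    {"fingers":-1,"dp":[0.0181,0.0654,0.0006],"twist":0},
    {"fingers":-1,"dp":[0.0106,0.0754,0.0007],"twist":0},
    {"fingers":-1,"dp":[0.0007,0.0831,0.0008],"twist":0},
    {"fingers":-1,"dp":[-0.0108,0.088,0.0009],"twist":0},
    {"fingers":-1,"dp":[-0.0232,0.0898,0.001],"twist":0},
    {"fingers":-1,"dp":[-0.0357,0.0882,0.0011],"twist":0},
    {"fingers":-1,"dp":[-0.0473,0.0836,0.0013],"twist":0}
  ]
}}

```text
time_s: 10.1
ee_pos: [0.5378, 0.1495, 0.2151]
eef_rot: [[0.954, 0.3, 0.002], [0.3, -0.954, 0.002], [0.003, -0.001, -1.0]]
wrist_force: [5.2, 2.9, -3.4]
gripper_width: 0.22
grasp_force: 59.7
```

One turn is done. Second turn:

Emit:
{"api": "apply_moves", "payload": {
  "steps": [
    {"fingers":-1,"dp":[-0.01,-0.0075,0.0001],"twist":0},
    {"fingers":-1,"dp":[-0.0177,-0.0174,0.0002],"twist":0},
    {"fingers":-1,"dp":[-0.0226,-0.0289,0.0003],"twist":0},
    {"fingers":-1,"dp":[-0.0244,-0.0414,0.0004],"twist":0},
    {"fingers":-1,"dp":[-0.0228,-0.0538,0.0005],"twist":0},
    {"fingers":-1,"dp":[-0.0181,-0.0654,0.0006],"twist":0},
    {"fingers":-1,"dp":[-0.0106,-0.0754,0.0007],"twist":0},
    {"fingers":-1,"dp":[-0.0007,-0.0831,0.0008],"twist":0},
    {"fingers":-1,"dp":[0.0108,-0.088,0.0009],"twist":0},
    {"fingers":-1,"dp":[0.0232,-0.0898,0.001],"twist":0},
    {"fingers":-1,"dp":[0.0357,-0.0882,0.0011],"twist":0},
    {"fingers":-1,"dp":[0.0473,-0.0836,0.0013],"twist":0}
  ]
}}

```text
time_s: 11.1
ee_pos: [0.5828, 0.0642, 0.2156]
eef_rot: [[0.954, 0.299, -0.006], [0.299, -0.954, -0.001], [-0.005, -0.001, -1.0]]
wrist_force: [-7.3, 3.3, 2.3]
gripper_width: 0.221
grasp_force: 60.5
```

Emit:
{"api": "apply_moves", "payload": {
  "steps": [
    {"fingers":-1,"dp":[0.01,0.0075,0.0001],"twist":0},
    {"fingers":-1,"dp":[0.0177,0.0174,0.0002],"twist":0},
    {"fingers":-1,"dp":[0.0226,0.0289,0.0003],"twist":0},
    {"fingers":-1,"dp":[0.0244,0.0414,0.0004],"twist":0},
    {"fingers":-1,"dp":[0.0228,0.0538,0.0005],"twist":0},
    {"fingers":-1,"dp":[0.0181,0.0654,0.0006],"twist":0},
    {"fingers":-1,"dp":[0.0106,0.0754,0.0007],"twist":0},
    {"fingers":-1,"dp":[0.0007,0.0831,0.0008],"twist":0},
    {"fingers":-1,"dp":[-0.0108,0.088,0.0009],"twist":0},
    {"fingers":-1,"dp":[-0.0232,0.0898,0.001],"twist":0},
    {"fingers":-1,"dp":[-0.0357,0.0882,0.0011],"twist":0},
    {"fingers":-1,"dp":[-0.0473,0.0836,0.0013],"twist":0}
  ]
}}

```text
time_s: 12.1
ee_pos: [0.5377, 0.1495, 0.2176]
eef_rot: [[0.954, 0.3, 0.002], [0.3, -0.954, 0.002], [0.003, -0.001, -1.0]]
wrist_force: [5.2, 3.4, -5.0]
gripper_width: 0.216
grasp_force: 59.7
```

Emit:
{"api": "apply_moves", "payload": {
  "steps": [
    {"fingers":-1,"dp":[0,0,0],"twist":0},
    {"fingers":-1,"dp":[0,0,0],"twist":0},
    {"fingers":-1,"dp":[0,0,0],"twist":0},
    {"fingers":-1,"dp":[0,0,0],"twist":0}
  ]
}}

```text
time_s: 12.43
ee_pos: [0.5361, 0.1483, 0.2174]
eef_rot: [[0.954, 0.299, -0.003], [0.299, -0.954, -0.001], [-0.003, -0.0, -1.0]]
wrist_force: [-5.5, 2.3, 2.5]
gripper_width: 0.219
grasp_force: 60.3
```

```bash
python3 - <<'E'
from h import *
o=get_obs();print(o['time_s'],o['ee_pos'],o['wrist_force'],np.abs(o['joint_velocities']).max())
im=get_image("wrist"); cv2.imwrite("pics/w5.png",cv2.resize(im[110:320,280:520],None,fx=2.5,fy=2.5,interpolation=cv2.INTER_CUBIC))
c=[.5602,.1067]
for h in (110,115,120,125):
    print(h,[tuple(np.round((np.array(proj("wrist",[c[0]+.043*np.cos(np.radians(h+k)),c[1]+.043*np.sin(np.radians(h+k)),.182],o))-[280,110])*2.5)) for k in(0,120,240)])
print((np.array(proj("wrist",[*c,.185],o))-[280,110])*2.5)
E
```

```text
12.4333 [0.53608291 0.14832884 0.21742244] [-5.54369843  2.2527381   2.5484776 ] 0.003886266450871853
110 [(np.float64(118.0), np.float64(294.0)), (np.float64(389.0), np.float64(423.0)), (np.float64(414.0), np.float64(121.0))]
115 [(np.float64(119.0), np.float64(309.0)), (np.float64(402.0), np.float64(416.0)), (np.float64(399.0), np.float64(114.0))]
120 [(np.float64(122.0), np.float64(323.0)), (np.float64(415.0), np.float64(407.0)), (np.float64(383.0), np.float64(108.0))]
125 [(np.float64(126.0), np.float64(337.0)), (np.float64(428.0), np.float64(397.0)), (np.float64(367.0), np.float64(103.0))]
[309.52962356 291.60762605]
```

View pics/w5.png

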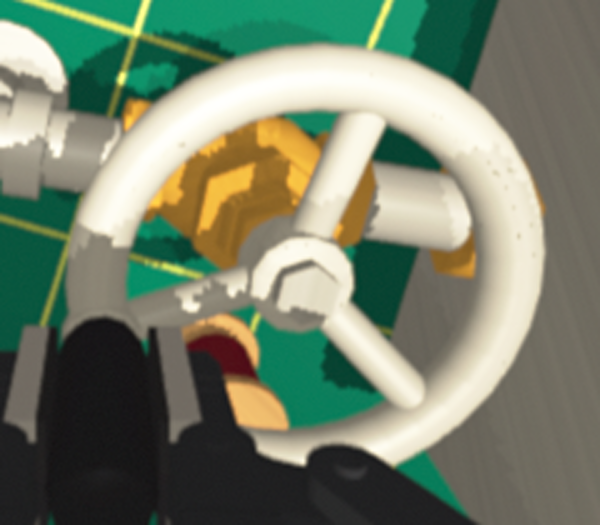

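The spokes are within about 2° of the shut picture: the upper tip is at (370,120), the lower at (413,398), and the hub at (303,282). The wheel sits visibly higher and is still, with 60 N of grip. I'll hand it in.

```bash
python3 -c "
from plant import *
print(finish_job())"
```

```text
the job is handed in; nothing more can be done
None
```

I turned the valve clockwise to its stop, backed it off two full turns (to within about 2° by the wrist camera) and handed the job in still gripping the handle at about 60 N; no verdict came back.

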